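# Register a spent reagent cartridge and push it off the ledge into the discard chute

## Robot

A 6-joint arm with a two-finger parallel gripper is mounted at the origin on the work surface. World frame = base frame: x ahead of the robot, y to its left, z up, the work surface at z = 0. Lengths are in m, angles in rad, forces in N, time in s.
With the tool pointing down it reaches from about 0.375 to 0.975 m from the base axis. Payload 3.8 kg.
Tool frame: the origin (TCP) lies midway between the tips of the shut fingers; the grasp point (between the pads) lies 19 mm behind it; z points along the fingers, y is the line along which they close (so a half turn about z gives the same grasp; the last joint's range is limited). The gripper opens to 85 mm and grips with 20 to 120 N. Pads are 22 mm wide; open, the fingers measure 114 mm over their backs; the gripper's body (76 mm by 85 mm) begins 54 mm behind the grasp point. The pads swing forward as they close: fully open they stand 13 mm farther back than shut.
Start: joints at [1.278, 0.264, 1.604, -0, 1.274, -0.037], TCP at [0.171, 0.653, 0.231] pointing down, gripper open.
Joint ranges: [-2.63, 2.63], [-0.94, 2.18], [0.31, 2.57], [-1.31, 4.45], [0, 2.66], [-2.55, 2.55]. Speed limits (rad/s): [2.57, 2.57, 3.14, 3.14, 3.14, 3.14].

## Interface

Orientations are given as a rotation vector (axis times angle).
In Python, from workcell import bot gives the robot as it stands.
- The arm moves only by the tool jog_arm, never from a script. Its argument "motion" is a list of rows, each a list of 5 numbers: the opening, from -1 (shut) to 1 (fully open), then the shift along the tool's x, y, z in mm, then the turn about the tool's z in degrees. In form: [[claw, x, y, z, twist], ...]. A call has 1 to 10 rows; each row shifts and turns the commanded pose from where the row before left it, along the tool's axes as they then stand; what a row does not reach is not made up. A row lasts 1/12 s, in which the tool goes at most 41.7 mm and 7.16 degrees, less where a joint would pass 70% of its speed; a pose out of reach is approached as far as the arm can. A call with a gripper value outside its range is refused whole. The fingers move at their own pace and stop on an object; "force" is the grip in N (left out, the last holds). Time passes only in rows, so rows that do not move let the fingers close. It gives the time, the measured TCP pose, the force, the opening and the grip force at its end, in the units of the state.
- bot.read_state(): the state, without advancing time (a new reading comes with each control period).
- bot.read_camera(name): name is "side" or "top" or "wrist"; returns (picture, depth): 420x560x3 uint8, red, green, blue; 420x560 float32, m along the optical axis (not along the pixel's ray), 0 where there is no reading.
- bot.get_calibration(name): a dict with "vfov" (degrees; the focal length in pixels is half the picture's height over the tangent of half this angle, whatever the lens; pixels are square), "cx", "cy" (the principal point, pixels), "rvec" (rotation vector, rad) and "tvec" (3), from world to camera coordinates, as OpenCV has them; the wrist camera has in their place "tool_from_camera" (4x4, takes a point from camera to tool coordinates, whose origin is the TCP and whose axes are the flange's). Camera axes: x right, y down, z forward; pixel columns grow to the right and rows downward; lengths in m; the calibration is good to about 2 mm. A picture is of the moment at which its call begins: read the wrist's pose just before it. get_calibration takes no time and is no camera call.
- bot.finish_job(): hands the job in; it is judged then, once.
The state is a dict: "time": time; "q": joint angles; "joint_vel": joint speeds; "joint_torque": joint torques, N m; "tool_pos": TCP position; "tcp_rot": TCP orientation; "wrist_force": force on the tool from outside, world axes, zero at the start; "torque": the same for the moment, N m; "width": opening from 0.0 (shut) to 1.0 (fully open); "grip_force": force on a finger pad.
Only numpy, scipy, OpenCV 4.12 (cv2) and the standard library are available. Lean on these libraries where they do the work, as an engineer would, in place of code of your own. Each camera call takes 0.05 s, during which the arm holds its last target. There are 200 camera calls.

## Task

Slide the spent reagent cartridge along the steel ledge, without lifting it, until it gently presses in the spring pad of the reader, and hold it there for about two seconds so that it registers. Then push it off the ledge so that it drops into the discard chute below, and leave it there, with the jar, the bottle and the beaker left alone.

Things in the scene. Friction and masses are not known exactly. Their poses are not given: they have to be found in the camera images.
- cartridge_center (a point): Centre, half-way up, of the spent reagent cartridge: a white plastic block 40 mm (its x) by 64 mm (its y) by 36 mm high, two flat grey caps 3 mm high on top, a grey band round its middle, 90 to 180 g, loose on the dark steel ledge, its long side roughly along the ledge, beyond the -y end of the chute.
- brink (a point): Middle of the ledge's front edge above the chute, on the ledge's surface, 120 mm above the bench. The ledge is the flat dark steel top of a fixed white housing. Axes: x level out over the chute (the way to push the cartridge off), y along the edge towards the reader, z up. In this frame the ledge spans x -150 to 0 mm and y -280 to +130 mm, with no lip or fence.
- chute (a point): Centre of the floor of the discard chute, an open steel pocket under the brink; axes as the brink's. Inside it is 122 mm (x) by 160 mm (y); cheeks 6 mm thick and 95 mm tall, front wall 65 mm tall above the bench; a slide slopes down from the ledge. A cartridge that touches the reader's pad is always within the chute's width.
- reader: Fixed foot of the reader on the ledge: aluminium plate 50 (x) by 70 (y) by 6 mm, origin at the centre of its underside, axes as the brink's. On it a grey carriage, top 44 mm above the ledge, carries a black spring pad on a rod, facing -y. The carriage is clamped anywhere along the foot and does not give: the pad's face is 45 to 80 mm to the -y side of this origin, not measured, to be found by touch.
- pad_line (a point): Nearest place (most -y) where the pad's face can be, at the height of its centre, 20 mm above the ledge; axes as the brink's. The face is here or up to 35 mm farther along +y. Pad 36 mm wide, 26 mm tall; it goes in along +y against a spring: yields from 3 N, 6 mm in at 9 N, then stops hard. It registers above 4 N; over 15 N damages it.
- standard: Small amber glass jar, 30 mm across, 55 mm tall, on the ledge near its -y end; origin at the centre of its underside. Leave alone.
- beaker: Glass beaker, 64 mm across, 80 mm tall, on the bench beside the chute; origin at the centre of its underside. Leave alone.
- reagent: Amber reagent bottle with black cap, 60 mm across, 110 mm tall, on the bench beyond the beaker; origin at the centre of its underside. Leave alone.

How it is judged:
On the way:
1. the cartridge, lying flat on the ledge, is held against the reader's spring pad with 4 to 15 N for one second (contact force between cartridge and reader between 4 and 15 N and z of cartridge_center in the frame of brink above 0.01 m and angle between cartridge_center's own z axis and vertical below 0.15 rad), for 1 s.
At the end, for the whole second after the job is handed in: The cartridge lies at rest in the chute: its centre within the chute's walls and at least 40 mm below the ledge's surface, slower than 20 mm/s, not touched by the fingers (x of cartridge_center in the frame of brink between 0 and 0.122 m and y of cartridge_center in the frame of brink between -0.08 and 0.08 m and z of cartridge_center in the frame of brink below -0.04 m and linear speed of cartridge below 0.02 m/s and contact force between the fingers and cartridge below 0.1 N).
It fails at once if the reader's pad is pressed with more than 15 N (contact force between cartridge and reader above 15 N).
It fails at once if the robot itself pushes on the reader (more than 15 N) (contact force between the arm and reader above 15 N).
It fails at once if the cartridge is lifted more than 15 mm off the ledge (z of cartridge_center in the frame of brink above 0.033 m).
It fails at once if a bottle, the jar or the beaker is moved more than 15 mm (distance of any of standard, beaker, reagent from where it was at the start of the episode above 0.015 m).
It also fails if it takes over 56 s, if anything falls off the work surface, if the arm or the gripper's body presses on something with over 40 N, if the wrist force passes 120 N, or if a joint passes its speed limit or range.

## Working session

There is one attempt and no reset: what is moved stays moved. The work goes in short steps, Python scripts to look and compute and a tool call to move; the robot and the scene stay as the last step left them, time stands still between calls to the robot, and variables do not carry over. Pictures are saved under pics/ and viewed, at most 10 in all, crops included, and the job is handed in when it is done.

Besides the shell and the picture viewer there is one more tool, called in YAML: its name, and indented under it one key for each argument. jog_arm: Moves the arm, as the interface text tells. Its arguments: {"type":"object","properties":{"motion":{"type":"array"},"force":{"type":"number"}},"required":["motion"]}

```bash
mkdir -p pics; ls; cat > h.py <<'E'
import numpy as np, cv2
from workcell import bot
def cloud(name):
    s=bot.read_state(); im,d=bot.read_camera(name); c=bot.get_calibration(name)
    h,w=d.shape; f=h/2/np.tan(np.radians(c['vfov'])/2)
    u,v=np.meshgrid(np.arange(w),np.arange(h))
    P=np.stack([(u-c['cx'])/f*d,(v-c['cy'])/f*d,d],-1)
    if 'rvec' in c:
        R=cv2.Rodrigues(np.array(c['rvec'],float))[0]; W=(P-np.array(c['tvec']).ravel())@R
    else:
        T=np.array(c['tool_from_camera']); Rt=cv2.Rodrigues(np.array(s['tcp_rot'],float))[0]
        W=(P@T[:3,:3].T+T[:3,3])@Rt.T+np.array(s['tool_pos'])
    W[d==0]=np.nan
    return im,W
E
python3 - <<'E'
from h import *
s=bot.read_state(); print(s); print(cv2.Rodrigues(np.array(s['tcp_rot']))[0].round(3))
for n in ['top','side']:
    im,W=cloud(n); np.savez(f'pics/{n}.npz',im=im,W=W); cv2.imwrite(f'pics/{n}.png',im[:,:,::-1]); print(n,bot.get_calibration(n))
E
```

```text
pics
{'time': 0.0, 'q': array([ 1.27807650e+00,  2.64743989e-01,  1.60540294e+00,  5.72253163e-07,
        1.27368883e+00, -3.68925395e-02]), 'joint_vel': array([ 0.00243887,  0.00015491,  0.00246804, -0.00072636, -0.00017357,
       -0.00060853]), 'joint_torque': array([ 1.52435400e-04, -5.15105546e+01, -3.67318797e+01,  7.66373631e-06,
        1.29669457e-02, -6.56239969e-07]), 'tool_pos': array([0.17058851, 0.65232182, 0.22995257]), 'tcp_rot': array([-0.40071062, -3.11555899,  0.00347518]), 'wrist_force': array([-0.32308044,  0.21878778,  0.44049961]), 'torque': array([-0.0164276 , -0.05226811, -0.04343237]), 'grip_force': 0.0, 'width': 0.9972685663086126}
[[-0.967  0.253 -0.001]
 [ 0.253  0.967 -0.002]
 [ 0.    -0.002 -1.   ]]
top {'vfov': 50.937858120290585, 'cx': 272.4101114972749, 'cy': 207.32271287090458, 'rvec': array([ 2.15465624, -2.17148559,  0.09395453]), 'tvec': array([-0.02657393,  0.59395785,  0.89721056])}
side {'vfov': 51.5098067604809, 'cx': 291.5947489410106, 'cy': 208.7964102873797, 'rvec': array([ 0.47190096, -2.79412965,  1.02072253]), 'tvec': array([0.5519543 , 0.24354542, 0.7277522 ])}
```

View pics/top.png

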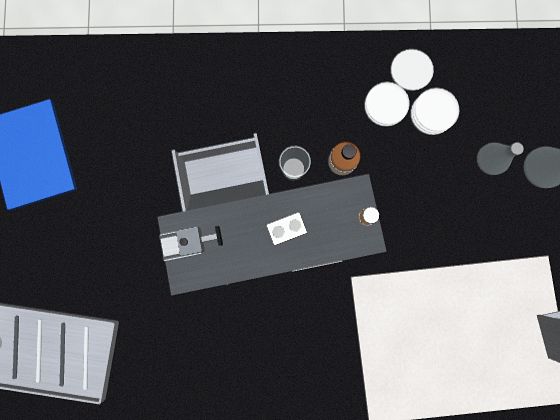

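View pics/side.png

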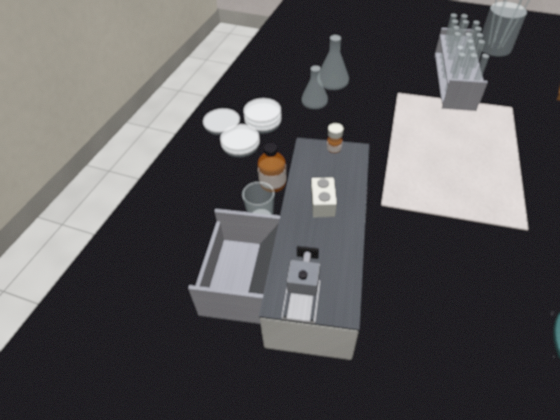

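The top view shows the ledge as a rotated rectangle with corners at about (158,215), (170,295), (386,250) and (369,174). The cartridge is at (287,228), the reader at (190,240) with its pad at (219,236), the jar at (370,215), and the chute at (220,170). The side view agrees with this.

```bash
python3 - <<'E'
from h import *
for n in ['top','side']:
    z=np.load(f'pics/{n}.npz'); im,W=z['im'],z['W']
    Z=W[...,2]
    reg=(np.abs(Z-.120)<.006)&(im.max(-1)<110)
    k,lab,st,ce=cv2.connectedComponentsWithStats(reg.astype(np.uint8)); i=1+st[1:,4].argmax()
    p=W[lab==i]; r=cv2.minAreaRect(p[:,:2].astype(np.float32)*1000)
    print(n,'ledge',r,np.median(p[:,2]),cv2.boxPoints(r).round(1).tolist())
    # above ledge
    box=cv2.boxPoints(r); 
    inside=np.array([cv2.pointPolygonTest(box,(float(a*1000),float(b*1000)),False)>=0 if np.isfinite(a) else False for a,b in W[...,:2].reshape(-1,2)]).reshape(Z.shape)
    m=(inside&(Z>.126)).astype(np.uint8)
    k,lab,st,ce=cv2.connectedComponentsWithStats(m)
    for i in range(1,k):
        if st[i,4]<40: continue
        p=W[lab==i]; t=p[:,2]>np.percentile(p[:,2],90)-.008
        print(st[i].tolist(),'ztop',np.percentile(p[:,2],[50,90]).round(4),'top',cv2.minAreaRect(p[t,:2].astype(np.float32)*1000),'all',cv2.minAreaRect(p[:,:2].astype(np.float32)*1000))
E
```

```text
top ledge ((534.7384643554688, -28.885299682617188), (150.45237731933594, 410.5162048339844), 11.04626178741455) 0.12123107711950845 [[421.6000061035156, 158.1999969482422], [500.20001220703125, -244.8000030517578], [647.9000244140625, -215.89999389648438], [569.2000122070312, 187.0]]
[358, 207, 21, 19, 299] ztop [0.1753 0.1773] top ((563.8045043945312, -206.14633178710938), (27.089860916137695, 27.053163528442383), 57.849124908447266) all ((563.2872314453125, -205.31578063964844), (28.5631046295166, 28.57292938232422), 71.10047149658203)
[267, 213, 40, 32, 790] ztop [0.1577 0.1609] top ((542.4766235351562, -57.7077522277832), (40.25133514404297, 63.90965270996094), 20.000999450683594) all ((542.5050048828125, -57.752357482910156), (40.26984405517578, 63.93314743041992), 20.257600784301758)
[159, 226, 64, 35, 1222] ztop [0.1544 0.1664] top ((521.3358764648438, 117.51167297363281), (45.864402770996094, 40.660423278808594), 10.905763626098633) all ((520.7943115234375, 119.19085693359375), (49.68507766723633, 113.90312194824219), 10.800501823425293)
side ledge ((536.9126586914062, -29.8
[... 309 characters left out ...]
06.7315216064453), (27.789525985717773, 27.13370704650879), 81.7878189086914) all ((565.2340087890625, -205.73153686523438), (29.68138885498047, 28.82746696472168), 77.38703918457031)
[311, 177, 25, 38, 859] ztop [0.1559 0.1591] top ((544.5131225585938, -57.744163513183594), (39.93141174316406, 65.99571228027344), 20.74332046508789) all ((544.553466796875, -57.781375885009766), (40.05153274536133, 66.00663757324219), 20.553449630737305)
[282, 246, 38, 75, 1844] ztop [0.1493 0.1649] top ((523.4400634765625, 118.01443481445312), (46.251399993896484, 40.228111267089844), 10.727574348449707) all ((523.0713500976562, 119.2444076538086), (49.91653060913086, 113.77167510986328), 10.886527061462402)
```

jog_arm:
  motion:
    - [1, -27, -29.6, 0, 0]
    - [1, -27, -29.6, 0, 0]
    - [1, -27, -29.6, 0, 0]
    - [1, -27, -29.6, 0, 0]
    - [1, -27, -29.6, 0, 0]
    - [1, -27, -29.6, 0, 0]
    - [1, -27, -29.6, 0, 0]
    - [1, -27, -29.6, 0, 0]
    - [1, -27, -29.6, 0, 0]
    - [1, -27, -29.6, 0, 0]
  force: 20

```text
time: 0.93
tool_pos: [0.3572, 0.2964, 0.2309]
tcp_rot: [-0.4, -3.116, 0.0]
wrist_force: [1.4, -0.2, 0.7]
width: 1.001
grip_force: 0.0
```

jog_arm:
  motion:
    - [1, -27, -29.6, 0, 0]
    - [1, -27, -29.6, 0, 0]
    - [1, -27, -29.6, 0, 0]
    - [1, -27, -29.6, 0, 0]
    - [1, -27, -29.6, 0, 0]
    - [1, -27, -29.6, 0, 0]
    - [1, -27, -29.6, 0, 0]
    - [1, -27, -29.6, 0, 0]
    - [1, -27, -29.6, 0, 0]
    - [1, -27, -29.6, 0, 0]

```text
time: 1.77
tool_pos: [0.5436, -0.0584, 0.2309]
tcp_rot: [-0.401, -3.115, -0.0]
wrist_force: [0.6, 0.3, 0.4]
width: 1.002
grip_force: 0.0
```

jog_arm:
  motion:
    - [1, 0, 0, 0, 7]
    - [1, 0, 0, 0, 7]
    - [1, 0, 0, 0, 7]
    - [1, 0, 0, 0, 7]
    - [1, 0, 0, 0, 7]
    - [1, 0, 0, 0, 7]
    - [1, 0, 0, 0, 7]
    - [1, 0, 0, 0, 6.1]
    - [1, 0, 0, 0, 0]
    - [1, 0, 0, 0, 0]

```text
time: 2.6
tool_pos: [0.5431, -0.0563, 0.2308]
tcp_rot: [-1.792, -2.579, 0.001]
wrist_force: [0.3, -0.6, 0.3]
width: 1.001
grip_force: 0.0
```

```bash
cat > st.py <<'E'
from h import *
# ledge frame: brink origin, yaw 11.0 deg
B=np.array([.5951,.0585]); a=np.radians(11.0)
def led(p): d=(np.asarray(p)[:2]-B)*1000; return np.array([d@[np.cos(a),np.sin(a)],d@[-np.sin(a),np.cos(a)]]).round(1)
s=bot.read_state(); R=cv2.Rodrigues(np.array(s['tcp_rot'],float))[0]; f=s['wrist_force']
print('t',round(s['time'],2),'tcp',s['tool_pos'].round(4),'ledge',led(s['tool_pos']),'h',round(s['tool_pos'][2]*1000-120,1),'yang',np.degrees(np.arctan2(R[1,1],R[0,1])).round(2),'zax',R[:,2].round(4),
 'F ledge x,y,z',(f[0]*np.cos(a)+f[1]*np.sin(a)).round(2),(-f[0]*np.sin(a)+f[1]*np.cos(a)).round(2),f[2].round(2),'w',round(s['width'],3),'grip',s['grip_force'])
E
python3 - <<'E'
from st import *
im,W=cloud('wrist'); cv2.imwrite('pics/w1.png',im[:,:,::-1])
Z=W[...,2]; m=((Z>.145)&(Z<.166)&(im.min(-1)>90)).astype(np.uint8)
k,lab,stt,ce=cv2.connectedComponentsWithStats(m)
for i in range(1,k):
    if stt[i,4]>300:
        p=W[lab==i]; r=cv2.minAreaRect(p[:,:2].astype(np.float32)*1000); print(stt[i].tolist(),r,led(np.array(r[0])/1000),np.median(p[:,2]))
E
```

```text
t 2.6 tcp [ 0.5431 -0.0563  0.2308] ledge [ -72.9 -102.8] h 110.8 yang 20.42 zax [-8.e-04  1.e-04 -1.e+00] F ledge x,y,z 0.2 -0.68 0.31 w 1.001 grip 0.0
[252, 181, 62, 94, 5545] ((544.0120849609375, -56.02259063720703), (40.061031341552734, 64.18338775634766), 20.485210418701172) [ -72.  -102.7] 0.15575085004216738
```

View pics/w1.png

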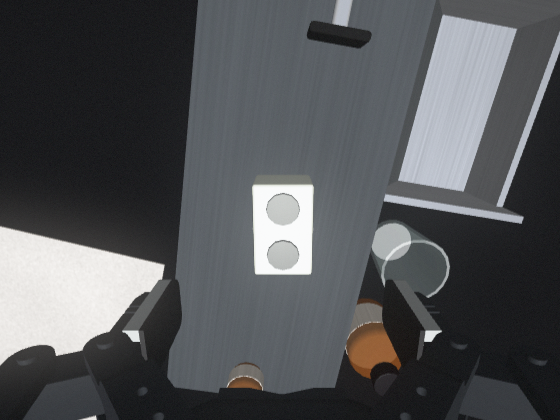

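Cartridge is at (283,229) in the wrist image, centred between the fingers and parallel to them. The pad is at (340,35). Next I descend and grip lightly.

jog_arm:
  motion:
    - [1, 0, 0.5, 30, 0]
    - [1, 0, 0, 30, 0]
    - [1, 0, 0, 25, 0]
    - [1, 0, 0, 12, 0]
    - [1, 0, 0, 8, 0]
    - [1, 0, 0, 0, 0]
    - [1, 0, 0, 0, 0]
  force: 20

```text
time: 3.23
tool_pos: [0.5445, -0.0563, 0.127]
tcp_rot: [1.795, 2.577, 0.001]
wrist_force: [-0.2, -0.8, 0.1]
width: 0.998
grip_force: 0.0
```

jog_arm:
  motion:
    - [-0.3, 0, 0, 0, 0]
    - [-0.3, 0, 0, 0, 0]
    - [-0.3, 0, 0, 0, 0]
    - [-0.3, 0, 0, 0, 0]
    - [-0.3, 0, 0, 0, 0]
    - [-0.3, 0, 0, 0, 0]
    - [-0.3, 0, 0, 0, 0]
    - [-0.3, 0, 0, 0, 0]
  force: 20

```text
time: 3.9
tool_pos: [0.5448, -0.0563, 0.1275]
tcp_rot: [1.795, 2.576, 0.001]
wrist_force: [-1.2, 0.6, 6.0]
width: 0.465
grip_force: 21.6
```

```bash
python3 st.py
```

```text
t 3.9 tcp [ 0.5448 -0.0563  0.1275] ledge [ -71.3 -103.1] h 7.5 yang 20.25 zax [ 2.e-03 -3.e-04 -1.e+00] F ledge x,y,z -1.03 0.76 5.95 w 0.465 grip 21.62503570318222
```

jog_arm:
  motion:
    - [-0.3, 0, 0, 0, 3]
    - [-0.3, 0, 0, 0, 3.2]
    - [-0.3, 0, 0, 0, 3]
    - [-0.3, 4, 3, 0, 0]
    - [-0.3, 8, 4, 0, 0]
    - [-0.3, 8, 4, 0, 0]
    - [-0.3, 10, 0, 0, 0]
    - [-0.3, 10, 0, 0, 0]
    - [-0.3, 10, 0, 0, 0]
    - [-0.3, 5, 0, 0, 0]

```text
time: 4.73
tool_pos: [0.5451, 0.0002, 0.1275]
tcp_rot: [1.995, 2.424, 0.001]
wrist_force: [1.7, -3.5, 5.3]
width: 0.47
grip_force: 21.6
```

```bash
python3 st.py; python3 - <<'E'
from st import *
im,W=cloud('wrist'); cv2.imwrite('pics/w2.png',im[:,:,::-1])
im,W=cloud('top'); 
Z=W[...,2]; m=((Z>.145)&(Z<.166)&(im.min(-1)>90)).astype(np.uint8)
E
```

```text
t 4.73 tcp [5.451e-01 2.000e-04 1.275e-01] ledge [-60.2 -47.6] h 7.5 yang 11.09 zax [ 0.0027 -0.0011 -1.    ] F ledge x,y,z 0.96 -3.79 5.33 w 0.47 grip 21.61134660243988
t 4.73 tcp [5.451e-01 2.000e-04 1.275e-01] ledge [-60.2 -47.6] h 7.5 yang 11.09 zax [ 0.0027 -0.0011 -1.    ] F ledge x,y,z 0.96 -3.79 5.33 w 0.47 grip 21.61134660243988
```

View pics/w2.png

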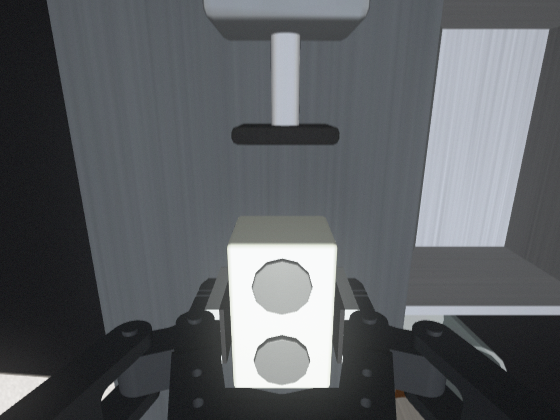

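The wrist image shows the cartridge (x≈282) well lined up and square with the pad (x≈285, face at row ~145). I'll approach, then creep.

jog_arm:
  motion:
    - [-0.3, 6, 0, 0, 0]
    - [-0.3, 6, 0, 0, 0]
    - [-0.3, 5, 0, 0, 0]
    - [-0.3, 3, 0, 0, 0]
    - [-0.3, 1, 0, 0, 0]
    - [-0.3, 0.5, 0, 0, 0]
    - [-0.3, 0.5, 0, 0, 0]

```text
time: 5.42
tool_pos: [0.5409, 0.0211, 0.1275]
tcp_rot: [1.995, 2.423, 0.001]
wrist_force: [0.7, -4.6, 6.6]
width: 0.464
grip_force: 21.7
```

```bash
python3 st.py
```

```text
t 5.42 tcp [0.5409 0.0211 0.1275] ledge [-60.3 -26.3] h 7.5 yang 11.09 zax [ 0.0026 -0.0014 -1.    ] F ledge x,y,z -0.17 -4.61 6.56 w 0.464 grip 21.659531593322754
```

jog_arm:
  motion:
    - [-0.3, 1, 0, 0, 0]
    - [-0.3, 1, 0, 0, 0]
    - [-0.3, 1, 0, 0, 0]
    - [-0.3, 0.5, 0, 0, 0]
    - [-0.3, 0.5, 0, 0, 0]

```text
time: 5.83
tool_pos: [0.5402, 0.025, 0.1275]
tcp_rot: [1.995, 2.423, 0.001]
wrist_force: [0.9, -4.5, 5.8]
width: 0.465
grip_force: 21.7
```

jog_arm:
  motion:
    - [-0.3, 0.5, 0, 0, 0]
    - [-0.3, 0.5, 0, 0, 0]
    - [-0.3, 0.5, 0, 0, 0]
    - [-0.3, 0.5, 0, 0, 0]

```text
time: 6.17
tool_pos: [0.5398, 0.0269, 0.1275]
tcp_rot: [1.995, 2.423, 0.001]
wrist_force: [1.2, -4.8, 5.8]
width: 0.46
grip_force: 21.7
```

```bash
python3 st.py
```

```text
t 6.17 tcp [0.5398 0.0269 0.1275] ledge [-60.3 -20.5] h 7.5 yang 11.08 zax [ 0.0027 -0.0014 -1.    ] F ledge x,y,z 0.31 -4.9 5.81 w 0.46 grip 21.65724366903305
```

jog_arm:
  motion:
    - [-0.3, 0.5, 0, 0, 0]
    - [-0.3, 0.5, 0, 0, 0]
    - [-0.3, 0.5, 0, 0, 0]
    - [-0.3, 0.5, 0, 0, 0]

```text
time: 6.5
tool_pos: [0.5394, 0.0289, 0.1275]
tcp_rot: [1.995, 2.423, 0.001]
wrist_force: [0.8, -3.9, 6.9]
width: 0.47
grip_force: 21.7
```

jog_arm:
  motion:
    - [-0.3, 0.5, 0, 0, 0]
    - [-0.3, 0.5, 0, 0, 0]
    - [-0.3, 0.5, 0, 0, 0]

```text
time: 6.75
tool_pos: [0.5391, 0.0303, 0.1275]
tcp_rot: [1.995, 2.423, 0.001]
wrist_force: [0.8, -4.3, 5.0]
width: 0.467
grip_force: 21.7
```

jog_arm:
  motion:
    - [-0.3, 0.5, 0, 0, 0]
    - [-0.3, 0.5, 0, 0, 0]
    - [-0.3, 0.5, 0, 0, 0]

```text
time: 7.0
tool_pos: [0.5388, 0.0318, 0.1275]
tcp_rot: [1.995, 2.423, 0.001]
wrist_force: [0.9, -3.1, 6.0]
width: 0.461
grip_force: 21.7
```

```bash
python3 st.py
```

```text
t 7.0 tcp [0.5388 0.0318 0.1275] ledge [-60.3 -15.5] h 7.5 yang 11.07 zax [ 0.0026 -0.0014 -1.    ] F ledge x,y,z 0.25 -3.25 5.98 w 0.461 grip 21.657245457172394
```

jog_arm:
  motion:
    - [-0.3, 0.5, 0, 0, 0]
    - [-0.3, 0.5, 0, 0, 0]
    - [-0.3, 0.5, 0, 0, 0]

```text
time: 7.25
tool_pos: [0.5386, 0.0333, 0.1275]
tcp_rot: [1.995, 2.423, 0.001]
wrist_force: [0.1, -4.6, 6.5]
width: 0.463
grip_force: 21.7
```

```bash
python3 st.py; python3 -c "
from h import *
im,W=cloud('wrist'); cv2.imwrite('pics/w3.png',im[:,:,::-1])"
```

```text
t 7.25 tcp [0.5386 0.0333 0.1275] ledge [-60.3 -14. ] h 7.5 yang 11.07 zax [ 0.0027 -0.0014 -1.    ] F ledge x,y,z -0.76 -4.55 6.52 w 0.463 grip 21.656463146209717
```

View pics/w3.png

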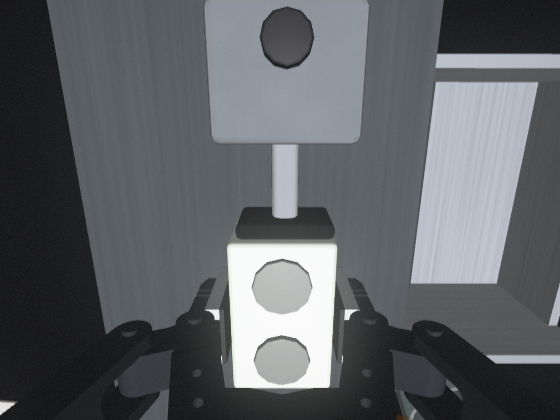

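The pad (rows 208–238) now seems almost to touch the cartridge's front edge (row 240), so I'll continue in fine steps.

jog_arm:
  motion:
    - [-0.3, 0.5, 0, 0, 0]
    - [-0.3, 0.5, 0, 0, 0]
    - [-0.3, 0, 0, 0, 0]

```text
time: 7.55
tool_pos: [0.5385, 0.0337, 0.1275]
tcp_rot: [1.994, 2.423, -0.0]
wrist_force: [0.6, -5.7, 5.5]
width: 0.464
grip_force: 21.6
```

jog_arm:
  motion:
    - [-0.3, 0.5, 0, 0, 0]
    - [-0.3, 0.5, 0, 0, 0]
    - [-0.3, 0, 0, 0, 0]

```text
time: 7.8
tool_pos: [0.5383, 0.0345, 0.1275]
tcp_rot: [1.994, 2.423, -0.0]
wrist_force: [2.3, -6.8, 5.5]
width: 0.465
grip_force: 21.6
```

jog_arm:
  motion:
    - [-0.3, 0.5, 0, 0, 0]
    - [-0.3, 0.5, 0, 0, 0]
    - [-0.3, 0, 0, 0, 0]

```text
time: 8.05
tool_pos: [0.5382, 0.0353, 0.1275]
tcp_rot: [1.994, 2.422, -0.001]
wrist_force: [2.3, -7.5, 5.7]
width: 0.466
grip_force: 21.6
```

jog_arm:
  motion:
    - [-0.3, 0.5, 0, 0, 0]
    - [-0.3, 0.5, 0, 0, 0]
    - [-0.3, 0, 0, 0, 0]

```text
time: 8.3
tool_pos: [0.538, 0.0361, 0.1275]
tcp_rot: [1.993, 2.422, -0.001]
wrist_force: [0.9, -8.3, 5.7]
width: 0.465
grip_force: 21.6
```

```bash
python3 st.py
```

```text
t 8.3 tcp [0.538  0.0361 0.1275] ledge [-60.3 -11.1] h 7.5 yang 11.1 zax [ 0.0032 -0.0034 -1.    ] F ledge x,y,z -0.7 -8.35 5.67 w 0.465 grip 21.603185534477234
```

jog_arm:
  motion:
    - [-0.3, 0.5, 0, 0, 0]
    - [-0.3, 0.5, 0, 0, 0]
    - [-0.3, 0.3, 0, 0, 0]
    - [-0.3, 0, 0, 0, 0]
    - [-0.3, 0, 0, 0, 0]
    - [-0.3, 0, 0, 0, 0]
    - [-0.3, 0, 0, 0, 0]
    - [-0.3, 0, 0, 0, 0]
    - [-0.3, 0, 0, 0, 0]
    - [-0.3, 0, 0, 0, 0]

```text
time: 9.13
tool_pos: [0.5378, 0.0371, 0.1275]
tcp_rot: [1.993, 2.422, -0.001]
wrist_force: [1.7, -7.8, 5.6]
width: 0.467
grip_force: 21.6
```

jog_arm:
  motion:
    - [-0.3, 0, 0, 0, 0]
    - [-0.3, 0, 0, 0, 0]
    - [-0.3, 0, 0, 0, 0]
    - [-0.3, 0, 0, 0, 0]
    - [-0.3, 0, 0, 0, 0]
    - [-0.3, 0, 0, 0, 0]
    - [-0.3, 0, 0, 0, 0]
    - [-0.3, 0, 0, 0, 0]
    - [-0.3, 0, 0, 0, 0]
    - [-0.3, 0, 0, 0, 0]

```text
time: 9.97
tool_pos: [0.5378, 0.0371, 0.1275]
tcp_rot: [1.993, 2.422, -0.001]
wrist_force: [1.8, -9.1, 5.7]
width: 0.464
grip_force: 21.6
```

```bash
python3 st.py
```

```text
t 9.97 tcp [0.5378 0.0371 0.1275] ledge [-60.3 -10.1] h 7.5 yang 11.09 zax [ 0.0032 -0.0038 -1.    ] F ledge x,y,z 0.08 -9.26 5.68 w 0.464 grip 21.599474251270294
```

jog_arm:
  motion:
    - [-0.3, 0.5, 0, 0, 0]
    - [-0.3, 0.5, 0, 0, 0]
    - [-0.3, 0, 0, 0, 0]
    - [-0.3, 0, 0, 0, 0]
    - [-0.3, 0, 0, 0, 0]
    - [-0.3, 0, 0, 0, 0]
    - [-0.3, 0, 0, 0, 0]
    - [-0.3, 0, 0, 0, 0]
    - [-0.3, 0, 0, 0, 0]
    - [-0.3, 0, 0, 0, 0]

```text
time: 10.8
tool_pos: [0.5377, 0.0379, 0.1275]
tcp_rot: [1.993, 2.422, -0.002]
wrist_force: [2.0, -9.3, 5.3]
width: 0.458
grip_force: 21.6
```

jog_arm:
  motion:
    - [-0.3, 0, 0, 0, 0]
    - [-0.3, 0, 0, 0, 0]
    - [-0.3, 0, 0, 0, 0]
    - [-0.3, 0, 0, 0, 0]
    - [-0.3, 0, 0, 0, 0]
    - [-0.3, 0, 0, 0, 0]
    - [-0.3, 0, 0, 0, 0]
    - [-0.3, 0, 0, 0, 0]
    - [-0.3, 0, 0, 0, 0]
    - [-0.3, 0, 0, 0, 0]

```text
time: 11.63
tool_pos: [0.5377, 0.0379, 0.1276]
tcp_rot: [1.993, 2.422, -0.002]
wrist_force: [1.9, -9.1, 5.9]
width: 0.465
grip_force: 21.6
```

jog_arm:
  motion:
    - [-0.3, 0, 0, 0, 0]
    - [-0.3, 0, 0, 0, 0]
    - [-0.3, 0, 0, 0, 0]
    - [-0.3, 0, 0, 0, 0]
    - [-0.3, 0, 0, 0, 0]
    - [-0.3, 0, 0, 0, 0]

```text
time: 12.13
tool_pos: [0.5377, 0.0379, 0.1275]
tcp_rot: [1.993, 2.422, -0.002]
wrist_force: [1.7, -8.7, 5.2]
width: 0.461
grip_force: 21.6
```

```bash
python3 - <<'E'
from st import *
im,W=cloud('wrist'); cv2.imwrite('pics/w4.png',im[:,:,::-1])
E
```

```text
t 12.13 tcp [0.5377 0.0379 0.1275] ledge [-60.3  -9.3] h 7.5 yang 11.1 zax [ 0.0033 -0.0041 -1.    ] F ledge x,y,z 0.03 -8.88 5.22 w 0.461 grip 21.59019559621811
```

View pics/w4.png

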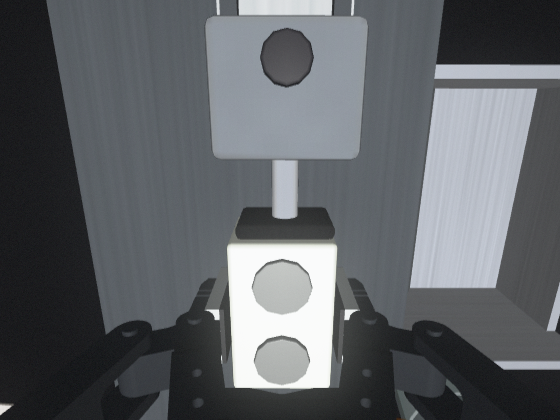

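The pad is compressed: its contact edge stays at row 238 while the carriage edge moved from row 142 to 158. It has been held for over 2 s with about 5–8 N. Next I slide back clear of the pad, release and lift.

jog_arm:
  motion:
    - [-0.3, -2, 0, 0, 0]
    - [-0.3, -5, 0, 0, 0]
    - [-0.3, -6, 0, 0, 0]
    - [-0.3, -6, 0, 0, 0]
    - [-0.3, -2.5, 0, 0, 0]
    - [1, 0, 0, 0, 0]
    - [1, 0, 0, 0, 0]
    - [1, 0, 0, 0, 0]
    - [1, 0, 0, 0, 0]
    - [1, 0, 0, 0, 0]

```text
time: 13.02
tool_pos: [0.5399, 0.0191, 0.1257]
tcp_rot: [-1.997, -2.424, 0.001]
wrist_force: [-0.0, -0.4, -0.3]
width: 1.0
grip_force: 0.0
```

jog_arm:
  motion:
    - [1, 0, 0, 0, 0]
    - [1, 0, 0, 0, 0]
    - [1, 0, 0, -5, 0]
    - [1, 0, 0, -15, 0]
    - [1, 0, 0, -25, 0]
    - [1, 0, 0, -25, 0]
    - [1, 0, 0, -20, 0]

```text
time: 13.6
tool_pos: [0.5409, 0.0189, 0.2184]
tcp_rot: [1.997, 2.424, 0.001]
wrist_force: [-0.3, -0.4, -0.1]
width: 0.996
grip_force: 0.0
```

```bash
python3 - <<'E'
from st import *
print(s['q'].round(2))
im,W=cloud('wrist')
Z=W[...,2]; m=((Z>.145)&(Z<.166)&(im.min(-1)>90)).astype(np.uint8)
k,lab,stt,ce=cv2.connectedComponentsWithStats(m)
for i in range(1,k):
    if stt[i,4]>300:
        p=W[lab==i]; r=cv2.minAreaRect(p[:,:2].astype(np.float32)*1000); print(stt[i].tolist(),r,led(np.array(r[0])/1000),np.median(p[:,2]))
E
```

```text
t 13.6 tcp [0.5409 0.0189 0.2184] ledge [-60.8 -28.6] h 98.4 yang 11.04 zax [ 0.0014  0.     -1.    ] F ledge x,y,z -0.33 -0.3 -0.13 w 0.996 grip 0.0
[-0.01  0.02  1.91  0.    1.22 -0.2 ]
[240, 19, 90, 86, 6454] ((523.254638671875, 118.12323760986328), (46.05226516723633, 41.060447692871094), 11.106672286987305) [-59.1  72.2] 0.16342178763409806
[250, 183, 65, 99, 6144] ((541.2042846679688, 19.977371215820312), (40.08490753173828, 64.51277923583984), 10.879046440124512) [-60.3 -27.5] 0.15578435255024303
```

jog_arm:
  motion:
    - [-0.4, 1, -15, 0, 7]
    - [-0.4, 0, 0, 0, 7]
    - [-0.4, 0, 0, 0, 7]
    - [-0.4, 0, 0, 0, 7]
    - [-0.4, 0, 0, 0, 7]
    - [-0.4, 0, 0, 0, 7]
    - [-0.4, 0, 0, 0, 7]
    - [-0.4, 0, 0, 0, 7]
    - [-0.4, 0, 0, 0, 7]
    - [-0.4, 0, 0, 0, 7]

```text
time: 14.48
tool_pos: [0.5255, 0.017, 0.2164]
tcp_rot: [3.029, 0.832, 0.0]
wrist_force: [0.3, 0.2, 0.8]
width: 0.295
grip_force: 0.0
```

jog_arm:
  motion:
    - [-0.4, 0, 0, 0, 7]
    - [-0.4, 0, 0, 0, 7]
    - [-0.4, 0, 0, 0, 6]
    - [-0.4, -16, 0, 0, 0]
    - [-0.4, -16, 0, 0, 0]
    - [-0.4, 0, 0, 0, 0]
    - [-0.4, 0, 0, 0, 0]

```text
time: 15.07
tool_pos: [0.494, 0.0108, 0.2164]
tcp_rot: [-3.127, -0.302, -0.001]
wrist_force: [0.7, -0.1, -0.2]
width: 0.296
grip_force: 0.0
```

```bash
python3 - <<'E'
from st import *
im,W=cloud('wrist'); cv2.imwrite('pics/w5.png',im[:,:,::-1])
E
```

```text
t 15.07 tcp [0.494  0.0108 0.2164] ledge [-108.4  -27.5] h 96.4 yang -78.98 zax [ 8.e-04  1.e-04 -1.e+00] F ledge x,y,z 0.65 -0.22 -0.23 w 0.296 grip 0.0
```

View pics/w5.png

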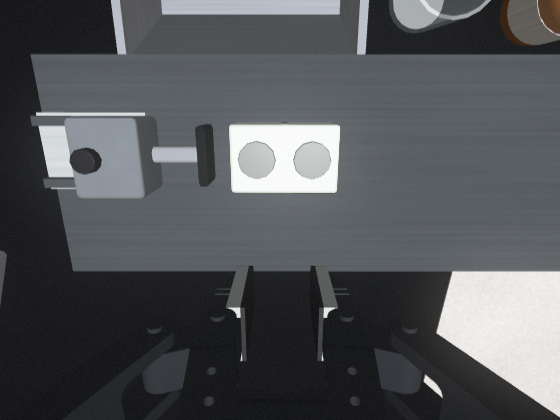

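Fingers (x≈240 and 325) are centred behind the cartridge (centre (284,158)), which is clear of the pad at (205,155). I'll descend and push along +x.

jog_arm:
  motion:
    - [-0.4, 0, 0, 30, 0]
    - [-0.4, 0, 0, 30, 0]
    - [-0.4, 0, 0, 20, 0]
    - [-0.4, 0, 0, 9, 0]
    - [-0.4, 0, 0, 0, 0]
    - [-0.4, 5, 0, 0, 0]
    - [-0.4, 6, 0, 0, 0]
    - [-0.4, 6, 0, 0, 0]
    - [-0.4, 6, 0, 0, 0]
    - [-0.4, 6, 0, 0, 0]

```text
time: 15.95
tool_pos: [0.5242, 0.0165, 0.1285]
tcp_rot: [3.127, 0.302, 0.003]
wrist_force: [-0.4, -0.1, 1.3]
width: 0.297
grip_force: 0.5
```

jog_arm:
  motion:
    - [-0.4, 6, 0, 0, 0]
    - [-0.4, 6, 0, 0, 0]
    - [-0.4, 6, 0, 0, 0]
    - [-0.4, 6, 0, 0, 0]

```text
time: 16.28
tool_pos: [0.5467, 0.0211, 0.1273]
tcp_rot: [3.127, 0.302, -0.0]
wrist_force: [-0.9, -0.2, 1.5]
width: 0.302
grip_force: 0.5
```

```bash
python3 - <<'E'
from st import *
im,W=cloud('side'); cv2.imwrite('pics/s2.png',im[:,:,::-1])
E
```

```text
t 16.28 tcp [0.5467 0.0211 0.1273] ledge [-54.6 -27.5] h 7.3 yang -78.96 zax [-1.e-04 -0.e+00 -1.e+00] F ledge x,y,z -0.92 -0.07 1.49 w 0.302 grip 0.493428111076355
```

View pics/s2.png

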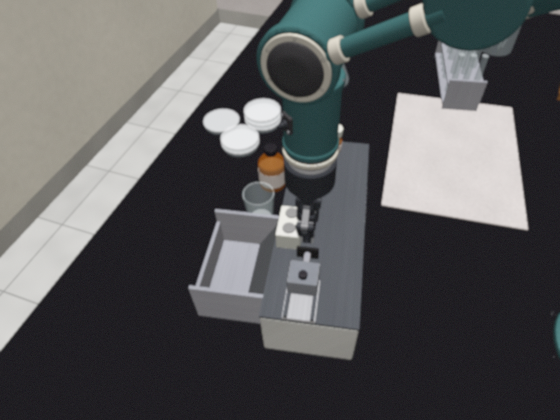

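The cartridge (289,227) is being pushed squarely toward the chute, well clear of the pad at (308,252). I'll finish the push and then raise the tool.

jog_arm:
  motion:
    - [-0.4, 6, 0, 0, 0]
    - [-0.4, 6, 0, 0, 0]
    - [-0.4, 6, 0, 0, 0]
    - [-0.4, 6, 0, 0, 0]
    - [-0.4, 6, 0, 0, 0]
    - [-0.4, 6, 0, 0, 0]
    - [-0.4, 6, 0, 0, 0]
    - [-0.4, 6, 0, 0, 0]
    - [-0.4, 4, 0, 0, 0]
    - [-0.4, 0, 0, 0, 0]

```text
time: 17.17
tool_pos: [0.5983, 0.0311, 0.1274]
tcp_rot: [3.127, 0.303, 0.001]
wrist_force: [-0.7, 0.0, 0.2]
width: 0.303
grip_force: 0.0
```

jog_arm:
  motion:
    - [-0.4, -15, 0, 0, 0]
    - [-0.4, -20, 0, 0, 0]
    - [-0.4, -20, 0, -15, 0]
    - [-0.4, -20, 0, -30, 0]
    - [-0.4, -20, 0, -30, 0]
    - [-0.4, 0, 0, -20, 0]
    - [-0.4, 0, 0, 0, 0]
    - [-0.4, 0, 0, 0, 0]
    - [-0.4, 0, 0, 0, 0]
    - [-0.4, 0, 0, 0, 0]

```text
time: 18.0
tool_pos: [0.5031, 0.0128, 0.2205]
tcp_rot: [-3.127, -0.302, 0.005]
wrist_force: [-0.5, 0.2, 0.5]
width: 0.3
grip_force: 0.0
```

```bash
python3 - <<'E'
from st import *
im,W=cloud('side'); cv2.imwrite('pics/s3.png',im[:,:,::-1])
d=W[...,:2]-B; X=(d@[np.cos(a),np.sin(a)])*1000; Y=(d@[-np.sin(a),np.cos(a)])*1000
m=(X>0)&(X<122)&(Y>-80)&(Y<80)&(W[...,2]<.2)&(im.min(-1)>185)
print(m.sum(),X[m].min(),X[m].max(),Y[m].min(),Y[m].max(),np.percentile(W[...,2][m],[5,95]))
E
```

```text
t 18.0 tcp [0.5031 0.0128 0.2205] ledge [-99.1 -27.3] h 100.5 yang -78.95 zax [-3.e-03  1.e-04 -1.e+00] F ledge x,y,z -0.42 0.27 0.53 w 0.3 grip 0.0
524 77.01058947702342 113.26943858318171 -60.10887892447997 4.656234748629595 [0.04318749 0.04688102]
```

View pics/s3.png

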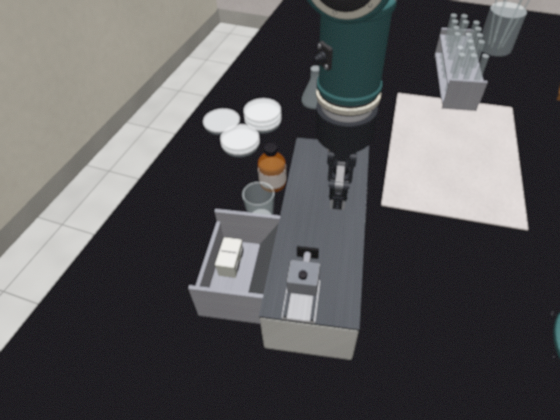

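The cartridge lies in the chute at (230,256), about 75 mm below the ledge. The beaker, bottle and reader look undisturbed, so I'm handing in.

```bash
python3 -c "
from workcell import bot
print(bot.finish_job())"
```

```text
the job is handed in; nothing more can be done
None
```

The cartridge was held against the reader's pad for over 2 s at an estimated 5–8 N, then pushed off the ledge and left in the chute with nothing else touched; the job is handed in, but no verdict came back.

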